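# Swing out the folding hook and hang up the seed counting board

## Task

Swing the flat-folded yellow hook on the beige bench screen outward until it rests firmly against its stop, without straining it. Then take the red-brown wooden counting board out of the rack and hang it by its brass-edged slot over the tip of the hook, gently, and slide it back along the arm until it sits against the collar. Leave it hanging there, and leave the white plate, the jar, the dish and the bottle where they are.

Things in the scene. Friction and masses are not known exactly. Their poses are not given: they have to be found in the camera images.
- screen: beige bench divider screen with aluminium edging, fixed, 430 mm long, 260 mm high, 18 mm thick. Origin on the bench at the foot of its front face, exactly below a point 30 mm behind the hook's hinge pin. Its x axis runs level along the front face, y points out of the front face (the side with the hook), z up. The face runs from x = -170 to +250 mm.
- bracket: painted steel hook bracket screwed to the screen's front face: plate 70 x 64 mm, two ears 20 mm wide (top of the upper ear 31 mm above the arm's axis) that hold the upright hinge pin. Origin on the pin's axis at the height of the hook arm (225 mm above the bench), axes as the screen's. Close to the face it carries a brass screw that is the adjustable stop of the hook; someone has set it by eye, so where the hook stops is not known beforehand: feel for it.
- hook (a joint): swing angle of the hook about its upright pin, rad: 0 = folded flat, arm parallel to the screen and pointing along the screen's +x; grows as the arm swings outward (counter-clockwise seen from above). Starts anywhere from 0 to 0.35. The stop lies somewhere between 1.2 and 1.75. The hinge is stiff: about 2.5 N at 100 mm from the pin moves it, and it stays where it is left. Up against the stop, more than about 12 N there strains it.
- hook_pivot (a point): point on the hinge pin's axis at the height of the arm's axis; this frame turns with the hook: x along the arm towards its tip, z up. The hinge pin is 30 mm in front of the screen's face.
- hook_tip (a point): point on the axis of the arm at its outer end, 140 mm from the pivot, same axes as hook_pivot. The arm is a smooth 8 mm round bar, coated yellow, level. At its outer end it has a rounded upturned lip that rises to 10 mm above the arm's axis (6 mm above the top of the bar) and ends 144 mm from the pivot (inner side of the lip at 132 mm). Parts hang between collar (see sleeve) and lip. When folded there are 26 mm of free room between arm and screen.
- sleeve: black nylon sleeve, 13 mm diameter, 8 to 25 mm from the pivot on the arm, carrying the aluminium clamp collar (24 mm diameter, 10 mm long) that parts are slid back against. Origin and axes as hook_pivot. The collar was clamped by hand anywhere along the bar: its outer face lies 34 to 74 mm from the pivot, feel for it. Pressing the board on it with over 25 N is too rough.
- board_center (a point): centre of the red-brown wooden seed counting board that stands upright on its lower edge in one of the two slots of the rack: 150 mm wide (its x axis), 16 mm thick (y), 170 mm high (z), 0.18 to 0.35 kg. The top rail is a plain solid bar 40 mm high, full width and 16 mm thick, free to be gripped across its thickness from above, either side of the slot. It may be hung either way round.
- board_slot (a point): centre of the board's hanging slot, through its thickness, edged in brass: 14 mm wide (x) and 18 mm high (z), in the middle of the top rail, 65 mm above the board's centre and 20 mm below its top edge. Axes as the board's.
- rack: fixed grey plastic rack 200 x 150 mm with two parallel slots along its x axis, at y = -36 and +36 mm; slot floor 12 mm and slot walls 42 mm above the bench, slots 19 mm wide. Origin at the centre of its underside.
- white_plate: white plastic counting plate 140 x 16 x 118 mm standing in the other slot of the rack; to be left alone. Origin at the centre of its lower edge.
- sample_jar: amber glass jar, 56 mm diameter, 56 mm high, standing on the bench between rack and screen; to be left alone. Origin at the centre of its underside.
- dish: closed round dish 90 mm diameter, 17 mm high, on the bench; to be left alone. Origin at the centre of its underside.
- wash_bottle: white bottle with blue cap, 56 mm diameter, 140 mm high, on the bench; to be left alone. Origin at the centre of its underside.
Mind the look-alikes: they are no part of the job. Leave any green or turquoise look-alike of the part that bears board_center alone.

How it is judged:
By the outcome, as a careful person would: the job done as asked, in the order asked, and still so for the second after the job is handed in, with the robot touching nothing.
It also fails if it takes over 72 s, if anything falls off the work surface, if the arm or the gripper's body presses on something with over 40 N, if the wrist force passes 120 N, or if a joint passes its speed limit or range.

## Robot

A 6-joint arm with a two-finger parallel gripper is mounted at the origin on the work surface. World frame = base frame: x ahead of the robot, y to its left, z up, the work surface at z = 0. Lengths are in m, angles in rad, forces in N, time in s.
With the tool pointing down it reaches from about 0.275 to 0.725 m from the base axis. Payload 5.6 kg.
Tool frame: the origin (TCP) lies midway between the tips of the shut fingers; the grasp point (between the pads) lies 19 mm behind it (bot.grip_depth is the z of the grasp point in the tool frame, in m); z points along the fingers, y is the direction in which the jaws open and shut (so a half turn about z gives the same grasp; the last joint's range is limited). The gripper opens to 85 mm and grips with 20 to 120 N. Pads are 22 mm wide; open, the fingers measure 114 mm over their backs; the gripper's body (76 mm by 85 mm) begins 54 mm behind the grasp point. The pads swing forward as they close: fully open they stand 13 mm farther back than shut.
Start: joints at [1.533, 0.255, 0.108, 0, -1.424, -0.285], TCP at [0.174, 0.522, 0.231] pointing down, gripper open.
Joint ranges: [-2.95, 2.95], [-1.21, 1.97], [-1.09, 1.5], [-2.87, 1.71], [-2.94, -0.07], [-3.05, 3.05]. Speed limits (rad/s): [2.57, 2.57, 3.14, 3.14, 3.14, 3.14].

## Interface

Orientations are given as a unit quaternion [w, x, y, z].
In Python, from plant import bot gives the robot as it stands.
- The arm moves only by the tool jog_arm, never from a script. Its argument "increments" is a list of rows, each an object with "xyz": the shift along the world's x, y, z in units of 30 mm (1.0 is 30 mm), a list of three; "dr": the turn, a rotation vector about the world's x, y, z in rad, a list of three; "jaw": the opening in per cent of the stroke, from 0 (shut) to 100 (fully open). In form: [{"xyz": [x, y, z], "dr": [wx, wy, wz], "jaw": jaw}, ...]. A call has 1 to 10 rows; each row shifts and turns the commanded pose from where the row before left it; what a row does not reach is not made up. A row lasts 1/8 s, in which the tool goes at most 62.5 mm and 10.7 degrees, less where a joint would pass 70% of its speed; a pose out of reach is approached as far as the arm can. A call is refused whole if a number of a shift passes 1 or a number of a turn 0.188, either way. A call with a gripper value outside its range is refused whole. The fingers move at their own pace and stop on an object; "squeeze" is the grip in N (left out, the last holds). Time passes only in rows, so rows that do not move let the fingers close. It gives the time, the measured TCP pose, the force and the opening at its end, in the units of the state.
- bot.get_state(): the state, without advancing time (a new reading comes with each control period).
- bot.capture(name): name is "scene" or "side" or "wrist"; returns a dict with "image" (400x640x3 uint8, red, green, blue), "fov_y" (degrees; the focal length in pixels is half the picture's height over the tangent of half this angle, whatever the lens; pixels are square), "cx", "cy" (the principal point, pixels), "eye" and "attitude" of the camera in the world. Camera axes: x right, y up, looking along -z (the intrinsics and any distortion apply to the point x, -y, -z); pixel columns grow to the right and rows downward; lengths in m; the calibration is good to about 2 mm. A picture is of the moment at which its call begins. There is no depth.
- bot.hand_in(): hands the job in, once; it reports no verdict.
The state is a dict: "t": time; "joint_positions": joint angles; "qd": joint speeds; "effort": joint torques, N m; "position": TCP position; "ee_rot": TCP orientation; "contact_force": force on the tool from outside, world axes, zero at the start; "torque": the same for the moment, N m; "finger_gap": finger opening in m.
Only numpy, scipy, OpenCV 4.12 (cv2) and the standard library are available. Lean on these libraries where they do the work, as an engineer would, in place of code of your own. Each camera call takes 0.05 s, during which the arm holds its last target. There are 200 camera calls.

## Working session

There is one attempt and no reset: what is moved stays moved. The work goes in short steps, Python scripts to look and compute and a tool call to move; the robot and the scene stay as the last step left them, time stands still between calls to the robot, and variables do not carry over. Pictures are saved under pics/ and viewed, about 8 in all and at most 12, crops included, and the job is handed in when it is done.

Besides the shell and the picture viewer there is one more tool, called as name(argument=value, ...) on one line, values as JSON. jog_arm: Moves the arm, as the interface text tells. Its arguments: {"type":"object","properties":{"increments":{"type":"array"},"squeeze":{"type":"number"}},"required":["increments"]}

```bash
ls; mkdir -p pics
cat > h.py <<'E'
import numpy as np, cv2, pickle
from plant import bot
from scipy.spatial.transform import Rotation as R
def cap(n,save=None):
    c=bot.capture(n)
    if save: cv2.imwrite('pics/'+save+'.png',c['image'][:,:,::-1]); pickle.dump(c,open('pics/'+save+'.pkl','wb'))
    return c
def att(c):
    a=np.array(c['attitude'],float)
    return a if a.shape==(3,3) else R.from_quat(np.r_[a[1:],a[0]]).as_matrix()
def ray(c,u,v):
    f=200/np.tan(np.radians(c['fov_y'])/2)
    d=np.array([(u-c['cx'])/f,-(v-c['cy'])/f,-1.]); return np.array(c['eye'],float),att(c)@(d/np.linalg.norm(d))
def onz(c,u,v,z):
    e,d=ray(c,u,v); return e+d*(z-e[2])/d[2]
def tri(l):
    A=0;b=0
    for c,u,v in l:
        e,d=ray(c,u,v);P=np.eye(3)-np.outer(d,d);A=A+P;b=b+P@e
    x=np.linalg.solve(A,b); return x,[np.linalg.norm(np.cross(x-ray(c,u,v)[0],ray(c,u,v)[1])) for c,u,v in l]
def proj(c,p):
    f=200/np.tan(np.radians(c['fov_y'])/2); q=att(c).T@(np.array(p)-c['eye']); return c['cx']+f*q[0]/-q[2], c['cy']-f*q[1]/-q[2]
E
python3 - <<'E'
from h import *
print(bot.get_state())
for n in ['scene','side','wrist']:
    c=cap(n,n+'0'); print(n,{k:v for k,v in c.items() if k!='image'})
a=[cv2.imread(f'pics/{n}0.png') for n in ['scene','side','wrist']]
E
```

```text
pics
{'t': 0.0, 'joint_positions': array([ 1.53257100e+00,  2.55776449e-01,  1.07013509e-01, -4.75598345e-04,
       -1.42392503e+00, -2.84574316e-01]), 'qd': array([-0.0026539 , -0.00058586, -0.00026706, -0.00125253, -0.00012039,
       -0.00021851]), 'effort': array([-1.73760714e-04, -3.86626732e+01,  2.37941444e+01,  5.36535770e+00,
       -6.04244677e-03,  7.01538539e-06]), 'position': array([0.17427258, 0.52113345, 0.2303837 ]), 'ee_rot': array([ 9.67552875e-04,  9.86997201e-01, -1.60734485e-01, -1.17217334e-04]), 'contact_force': array([-0.29446248,  1.09289713,  0.52290313]), 'torque': array([-0.04023622,  0.06155618,  0.00016988]), 'finger_gap': 0.08548989459411174}
scene {'fov_y': 45.58081649601134, 'cx': 317.27853893622, 'cy': 202.24984773157436, 'eye': array([ 1.42545423, -0.62468306,  0.81048152]), 'attitude': array([0.76094236, 0.4193969 , 0.23552653, 0.43543108])}
side {'fov_y': 50.90273164543071, 'cx': 328.29755170378917, 'cy': 195.04970230801933, 'eye': array([ 0.36564931, -0.93244506,  0.92641595]), 'attitude': array([ 0.91173369,  0.39752843, -0.04673851, -0.092349  ])}
wrist {'fov_y': 59.85025797159081, 'cx': 319.04876472579633, 'cy': 198.64653273098529, 'eye': array([0.25040719, 0.49659798, 0.37287424]), 'attitude': array([-0.57632873,  0.09397143, -0.12838177,  0.80158137])}
```

View pics/scene0.png

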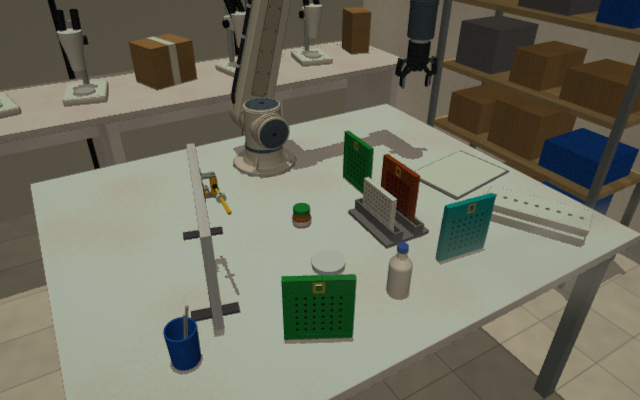

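View pics/side0.png

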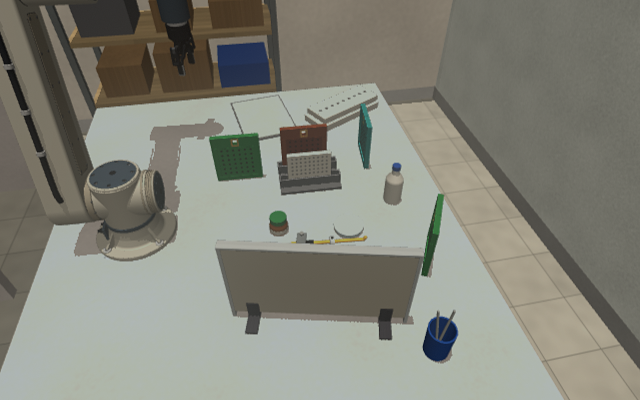

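The scene view shows the hook at about (215,193), the red-brown board at (400,187), and the jar at (301,215). In the side view the hook is at about (335,240), the board at (303,140) and the screen across the front. I'll take an enlarged montage for the pixel picks.

Run:
```python
import cv2,numpy as np
s=cv2.imread('pics/scene0.png');d=cv2.imread('pics/side0.png')
def cr(i,x,y,w=80,h=60):
    return cv2.resize(i[y:y+h,x:x+w],(400,300),interpolation=cv2.INTER_CUBIC)
m=np.vstack([np.hstack([cr(s,350,145,100,75),cr(d,265,115)]),np.hstack([cr(s,180,150),cr(d,290,210)])])
for k in range(0,800,50): cv2.putText(m,'|',(k,8),0,.3,(255,255,255))
cv2.imwrite('pics/m1.png',m)
```

```text
(no output)
```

View pics/m1.png

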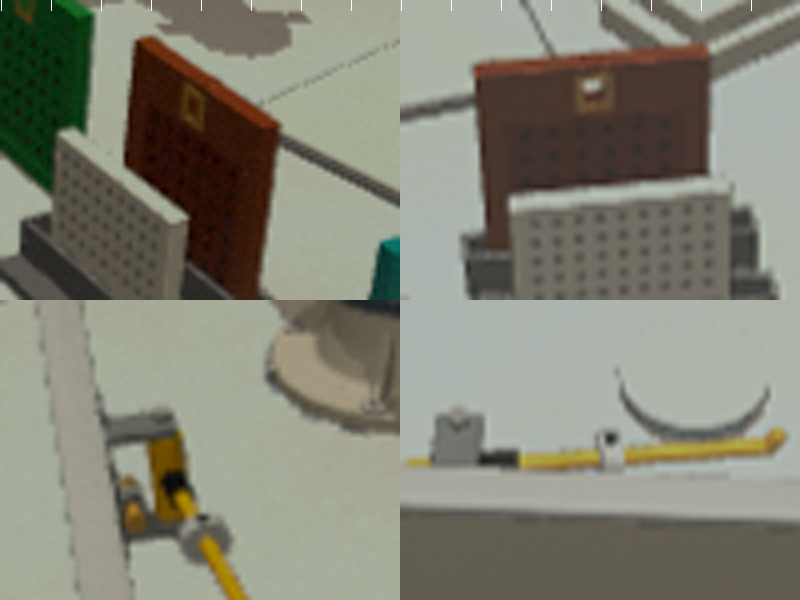

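Run:
```python
from h import *
s=pickle.load(open('pics/scene0.pkl','rb'));d=pickle.load(open('pics/side0.pkl','rb'))
for n,a,b in [('TL',(383.25,156),(280.5,128.8)),('TR',(419.25,177),(326.4,126.4)),('slot',(398.25,171.2),(303.7,133.4)),
 ('pin',(212,172.4),(301.6,233)),('collar',(221.4,197.4),(331.6,240))]:
    p,r=tri([(s,*a),(d,*b)]);print(n,p.round(4),np.round(r,4))
for c,n,box in [(s,'scene',(190,160,240,225)),(d,'side',(285,225,380,250))]:
    im=c['image'].astype(int); m=(im[...,0]>130)&(im[...,1]>90)&(im[...,2]<90)
    x0,y0,x1,y1=box; v,u=np.nonzero(m[y0:y1,x0:x1]);u+=x0;v+=y0
    i=np.argmax(u); j=np.argsort(u)
    print(n,len(u),'last px',[(u[k],v[k]) for k in j[-14:]],[(u[k],v[k]) for k in j[:4]])
# screen top front edge in scene picks
for q in [(198.5,145),(221,326)]: print('screen scene',onz(s,*q,0.26))
g=cv2.cvtColor(d['image'],cv2.COLOR_RGB2GRAY)
for u in (240,280,390): print(u,g[225:262,u])
g=cv2.cvtColor(s['image'],cv2.COLOR_RGB2GRAY)
for v in (180,240,290): print(v,g[v,180:225])
```

```text
TL [0.4554 0.1798 0.1804] [0.0014 0.0014]
TR [0.6026 0.1862 0.1741] [0.0048 0.0048]
slot [0.5273 0.1775 0.1605] [0.0028 0.0028]
pin [ 0.4414 -0.3305  0.257 ] [0.0015 0.0015]
collar [ 0.5068 -0.335   0.2239] [0.0009 0.0009]
scene 72 last px [(np.int64(227), np.int64(209)), (np.int64(227), np.int64(208)), (np.int64(227), np.int64(210)), (np.int64(227), np.int64(211)), (np.int64(228), np.int64(209)), (np.int64(228), np.int64(208)), (np.int64(228), np.int64(210)), (np.int64(228), np.int64(211)), (np.int64(228), np.int64(212)), (np.int64(229), np.int64(210)), (np.int64(229), np.int64(212)), (np.int64(229), np.int64(211)), (np.int64(230), np.int64(210)), (np.int64(230), np.int64(211))] [(np.int64(206), np.int64(191)), (np.int64(206), np.int64(192)), (np.int64(207), np.int64(192)), (np.int64(215), np.int64(189))]
side 149 last px [(np.int64(362), np.int64(240)), (np.int64(362), np.int64(239)), (np.int64(363), np.int64(237)), (np.int64(363), np.int64(238)), (np.int64(363), np.int64(239)), (np.int64(363), np.int64(240)), (np.int64(364), np.int64(236)), (np.int64(364), np.int64(237)), (np.int6
[... 746 characters left out ...]
7 177 178 177 177 178 178 178 178 177 177 177 178 178 177
 177 177 179 174 166 165 164 166 169 169 171 150 104  84  83  93  93  93
  92]
180 [169 168 167 169 169 169 168 168 169 168 164 149 150 153 153 155 154 153
 153 151 144 111 133 169 168 168 168 168 159 113  72  76  79  79  75  67
  85 140 168 169 170 170 168 169 169]
240 [168 168 168 158 113 128 168 168 168 169 169 169 170 168 169 167 170 168
 167 162 127  87  88  87  87  90  89  90  89  89  87 104 149 169 167 168
 167 169 168 169 167 169 169 170 170]
290 [166 168 167 165 166 165 164 165 165 164 162 164 164 164 163 165 163 164
 166 164 165 167 166 165 166 164 165 152  93  88  87  89  89  89  87  87
  88  88  98 138 166 167 168 168 166]
```

Run:
```python
from h import *
s=pickle.load(open('pics/scene0.pkl','rb'));d=pickle.load(open('pics/side0.pkl','rb'))
P=[onz(d,u,v,.26) for u,v in ((240,240.3),(280,242.2),(390,246.3))]
print(np.array(P).round(4)); dd=P[2]-P[0]; yaw=np.arctan2(dd[1],dd[0]); print('yaw',yaw)
n=np.array([-np.sin(yaw),np.cos(yaw)])
for nm,a,b in [('tip',(230,210.8),(366,237.2))]:
    p,r=tri([(s,*a),(d,*b)]);print(nm,p.round(4),r)
    piv=np.array([.4414,-.3305]); v=p[:2]-piv; print('len',np.hypot(*v),'ang rel',np.arctan2(v[1],v[0])-yaw)
for p in P: print('pin dist to face',(piv-p[:2])@n)
# jar, dish
for nm,q in (('jar',(278,228)),('dish',(348,233)),('bottle',(393,200))): print(nm,onz(d,*q,0))
```

```text
[[ 0.3121 -0.3303  0.26  ]
 [ 0.3931 -0.3518  0.26  ]
 [ 0.6143 -0.4072  0.26  ]]
yaw -0.24921569905407953
tip [ 0.5816 -0.3447  0.2306] [np.float64(0.003155059133102189), np.float64(0.0031550591331021066)]
len 0.14090337357226881 ang rel 0.14860003966270915
pin dist to face 0.03169787879977818
pin dist to face 0.03251221934791601
pin dist to face 0.03169787879977817
jar [ 0.40482773 -0.0686786   0.        ]
dish [ 6.05161903e-01 -1.28942455e-01 -1.11022302e-16]
bottle [ 7.81046314e-01 -1.90596482e-02 -1.11022302e-16]
```

jog_arm(increments=[{"xyz": [0.8,-1,0.4],"dr": [0,0,-0.15],"jaw": 0},{"xyz": [0.8,-1,0.4],"dr": [0,0,-0.15],"jaw": 0},{"xyz": [0.8,-1,0.4],"dr": [0,0,-0.15],"jaw": 0},{"xyz": [0.8,-1,0.4],"dr": [0,0,-0.15],"jaw": 0},{"xyz": [0.8,-1,0.4],"dr": [0,0,-0.15],"jaw": 0},{"xyz": [0.8,-1,0.4],"dr": [0,0,-0.15],"jaw": 0},{"xyz": [0.8,-1,0.4],"dr": [0,0,-0.15],"jaw": 0},{"xyz": [0.8,-1,0.4],"dr": [0,0,-0.15],"jaw": 0},{"xyz": [0.8,-1,0.4],"dr": [0,0,-0.15],"jaw": 0},{"xyz": [0.8,-1,0.4],"dr": [0,0,-0.15],"jaw": 0}])

```text
t: 1.4
position: [0.4149, 0.2205, 0.3515]
ee_rot: [-0.0, -0.611, 0.792, 0.0]
contact_force: [0.7, 0.4, 0.7]
finger_gap: -0.0002
```

Run:
```python
from h import *
c=cap('wrist','w1'); st=bot.get_state(); print(st['position'],st['ee_rot'],c['eye'],att(c)@[0,0,-1])
```

```text
[0.41724235 0.21786161 0.35320221] [ 0.00081397 -0.60734591  0.79443616 -0.00121084] [0.39421023 0.1433185  0.49386784] [ 0.07856576  0.30241874 -0.94993175]
```

View pics/w1.png

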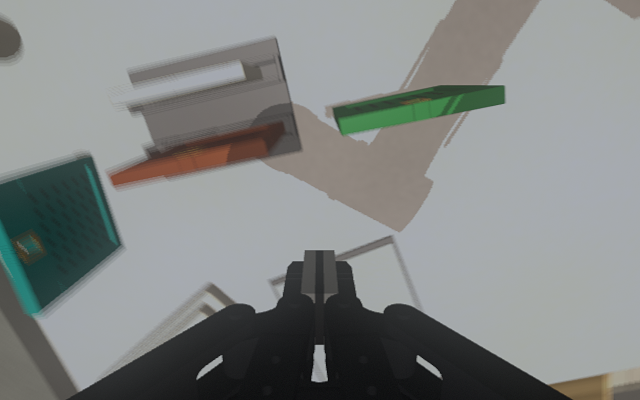

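jog_arm(increments=[{"xyz": [0.2,-0.98,0],"dr": [0,0,0],"jaw": 0},{"xyz": [0.2,-0.98,0],"dr": [0,0,0],"jaw": 0},{"xyz": [0.2,-0.98,0],"dr": [0,0,0],"jaw": 0},{"xyz": [0.2,-0.98,0],"dr": [0,0,0],"jaw": 0},{"xyz": [0.2,-0.98,0],"dr": [0,0,0],"jaw": 0},{"xyz": [0.2,-0.98,0],"dr": [0,0,0],"jaw": 0},{"xyz": [0.2,-0.98,0],"dr": [0,0,0],"jaw": 0},{"xyz": [0.2,-0.98,0],"dr": [0,0,0],"jaw": 0},{"xyz": [0.2,-0.98,0],"dr": [0,0,0],"jaw": 0},{"xyz": [0.2,-0.98,0],"dr": [0,0,0],"jaw": 0}])

```text
t: 2.7
position: [0.4744, -0.0733, 0.351]
ee_rot: [-0.0, -0.613, 0.79, 0.0]
contact_force: [-0.2, 0.5, 0.1]
finger_gap: 0.0
```

jog_arm(increments=[{"xyz": [0.24,-0.98,0],"dr": [0,0,0],"jaw": 0},{"xyz": [0.24,-0.98,0],"dr": [0,0,0],"jaw": 0},{"xyz": [0.24,-0.98,0],"dr": [0,0,0],"jaw": 0},{"xyz": [0.24,-0.98,0],"dr": [0,0,0],"jaw": 0},{"xyz": [0.24,-0.98,0],"dr": [0,0,0],"jaw": 0},{"xyz": [0.24,-0.98,-0.3],"dr": [0,0,0],"jaw": 0},{"xyz": [0.24,-0.98,-0.3],"dr": [0,0,0],"jaw": 0},{"xyz": [0.24,-0.98,-0.3],"dr": [0,0,0],"jaw": 0},{"xyz": [0.2,-0.98,-0.3],"dr": [0,0,0],"jaw": 0},{"xyz": [0.2,-0.78,-0.3],"dr": [0,0,0],"jaw": 0}])

```text
t: 3.95
position: [0.5441, -0.3614, 0.3052]
ee_rot: [-0.0, -0.613, 0.79, 0.001]
contact_force: [0.5, 0.3, -0.5]
finger_gap: 0.0004
```

jog_arm(increments=[{"xyz": [0,0,0],"dr": [0,0,0],"jaw": 0},{"xyz": [0,0,0],"dr": [0,0,0],"jaw": 0},{"xyz": [0,0,0],"dr": [0,0,0],"jaw": 0}])

```text
t: 4.32
position: [0.5441, -0.3598, 0.3072]
ee_rot: [0.0, -0.613, 0.79, -0.001]
contact_force: [-0.2, -0.7, -0.1]
finger_gap: 0.0
```

Run:
```python
from h import *
s=cap('scene','s2');d=cap('side','d2');w=cap('wrist','w2')
st=bot.get_state(); print(st['position'],st['ee_rot'],st['contact_force'],st['joint_positions'].round(2))
def cr(i,x,y,w=80,h=60,W=400,H=300):
    return cv2.resize(i[y:y+h,x:x+w],(W,H),interpolation=cv2.INTER_CUBIC)[:,:,::-1]
m=np.hstack([np.vstack([cr(s['image'],170,140,120,90),cr(d['image'],280,185)]),np.zeros((600,400,3),np.uint8)])
m[:250,400:]=cr(w['image'],0,0,640,400,400,250)
cv2.imwrite('pics/m2.png',m)
```

```text
[ 0.54412903 -0.35986156  0.30700295] [ 2.98996422e-04 -6.12950234e-01  7.90121329e-01 -4.55120881e-04] [0.97313852 1.00492077 0.07020083] [-0.35  0.47  0.61 -0.   -1.71  0.09]
```

View pics/m2.png

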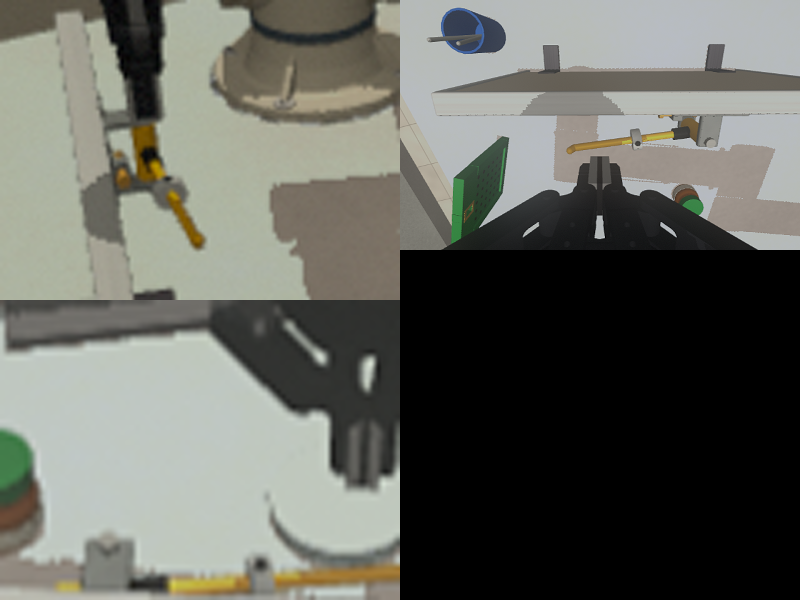

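Run:
```python
from h import *
w=pickle.load(open('pics/w2.pkl','rb'))
im=w['image'].astype(int); m=((im[...,0]>120)&(im[...,0]-im[...,2]>70)&(im[...,1]>80)).astype(np.uint8)
m[:160]=0; m[260:]=0
n,l,s,ce=cv2.connectedComponentsWithStats(m)
for i in range(1,n):
    if s[i,4]>30:
        v,u=np.nonzero(l==i); p=np.array([onz(w,a,b,.225) for a,b in zip(u,v)])
        f=cv2.fitLine(p[:,:2].astype(np.float32),2,0,.01,.01).ravel(); t=(p[:,:2]-f[2:])@f[:2]
        print(s[i],f,'ends',f[2:]+f[:2]*t.min(),f[2:]+f[:2]*t.max(),np.arctan2(f[1],f[0]))
print('pin',onz(w,496,226,.256))
g=cv2.cvtColor(w['image'],cv2.COLOR_RGB2GRAY)
for u in (200,250,300,350,400,450): print(u,g[140:195,u].tolist())
```

```text
[416 184  19   5  52] [ 0.9923625  -0.12335604  0.4722648  -0.35728726] ends [ 0.46492434 -0.3563748 ] [ 0.47690401 -0.35786394] -0.12367104
[387 210  52  17 530] [ 0.9947404  -0.10242803  0.48317066 -0.33571562] ends [ 0.46557965 -0.33390428] [ 0.50069217 -0.3375198 ] -0.10260798
[ 267  220  105   27 1035] [ 0.99608165 -0.08843813  0.548127   -0.34225565] ends [ 0.51187059 -0.33903659] [ 0.58596204 -0.34561488] -0.08855382
pin [ 0.44081527 -0.33207287  0.256     ]
200 [98, 99, 98, 98, 99, 96, 100, 141, 167, 177, 184, 185, 184, 183, 182, 183, 183, 184, 184, 184, 185, 184, 185, 185, 184, 184, 183, 182, 183, 183, 184, 184, 185, 186, 188, 173, 142, 138, 137, 138, 139, 139, 140, 129, 131, 185, 188, 187, 186, 186, 186, 186, 186, 187, 186]
250 [95, 96, 95, 96, 95, 93, 102, 123, 131, 135, 139, 138, 138, 136, 136, 136, 136, 136, 138, 138, 138, 139, 139, 140, 139, 138, 137, 136, 137, 137, 138, 138, 138, 138, 138, 138, 137, 137, 136, 136, 136, 136, 135, 122, 145, 172, 174, 172, 187, 175, 173, 173, 174, 152, 170]
300 [96, 96, 96, 96, 96, 96, 109, 126, 132, 137, 138, 139, 139, 137, 137, 138, 138
[... 317 characters left out ...]
84, 184, 185, 185, 185, 185, 186, 188, 145, 137, 140, 140, 139, 139, 138, 136, 138, 131, 123, 154, 185, 186, 186, 186, 186, 185, 186, 186, 186, 185]
400 [100, 100, 99, 100, 97, 103, 143, 169, 178, 184, 185, 183, 183, 184, 185, 185, 184, 185, 184, 184, 184, 184, 185, 185, 185, 185, 184, 185, 185, 185, 185, 184, 184, 183, 184, 184, 184, 184, 184, 183, 182, 185, 173, 162, 185, 187, 186, 186, 186, 186, 186, 186, 186, 186, 186]
450 [99, 98, 98, 99, 96, 110, 149, 169, 179, 184, 183, 182, 183, 183, 185, 185, 185, 185, 183, 184, 184, 184, 184, 184, 184, 183, 184, 184, 185, 184, 183, 183, 182, 182, 183, 184, 183, 182, 182, 181, 182, 184, 172, 141, 138, 109, 139, 142, 142, 141, 140, 139, 136, 103, 99]
```

jog_arm(increments=[{"xyz": [0,-0.18,0],"dr": [0,0,0],"jaw": 0},{"xyz": [0,0,-0.6],"dr": [0,0,0],"jaw": 0},{"xyz": [0,0,-0.6],"dr": [0,0,0],"jaw": 0},{"xyz": [0,0,-0.6],"dr": [0,0,0],"jaw": 0},{"xyz": [0,0,-0.5],"dr": [0,0,0],"jaw": 0},{"xyz": [0,0,-0.4],"dr": [0,0,0],"jaw": 0},{"xyz": [0,0,-0.4],"dr": [0,0,0],"jaw": 0},{"xyz": [0,0,0],"dr": [0,0,0],"jaw": 0}])

```text
t: 5.48
position: [0.5437, -0.3656, 0.2122]
ee_rot: [-0.0, -0.613, 0.79, 0.001]
contact_force: [0.7, 0.4, 0.6]
finger_gap: 0.0
```

Run:
```python
import numpy as np
P=np.array([.4415,-.3325])
C=lambda t,r=.108,o=.016:P+r*np.array([np.cos(t),np.sin(t)])-o*np.array([-np.sin(t),np.cos(t)])
p=np.array([.5437,-.3656]);ya=-.25
for t in np.linspace(-.05,.85,11):
    c=C(t); print(round(t,3),((c-p)/.03).round(2),round(t-ya,3)); p=c; ya=t
```

```text
-0.05 [0.16 0.39] 0.2
0.04 [0.05 0.32] 0.09
0.13 [0.02 0.33] 0.09
0.22 [-0.01  0.33] 0.09
0.31 [-0.04  0.33] 0.09
0.4 [-0.07  0.32] 0.09
0.49 [-0.1   0.31] 0.09
0.58 [-0.12  0.3 ] 0.09
0.67 [-0.15  0.29] 0.09
0.76 [-0.18  0.28] 0.09
0.85 [-0.2   0.26] 0.09
```

jog_arm(increments=[{"xyz": [0.16,0.2,0],"dr": [0,0,0.15],"jaw": 0},{"xyz": [0,0.19,0],"dr": [0,0,0.05],"jaw": 0},{"xyz": [0.05,0.32,0],"dr": [0,0,0.09],"jaw": 0},{"xyz": [0.02,0.33,0],"dr": [0,0,0.09],"jaw": 0},{"xyz": [-0.01,0.33,0],"dr": [0,0,0.09],"jaw": 0},{"xyz": [-0.04,0.33,0],"dr": [0,0,0.09],"jaw": 0},{"xyz": [-0.07,0.32,0],"dr": [0,0,0.09],"jaw": 0},{"xyz": [-0.1,0.31,0],"dr": [0,0,0.09],"jaw": 0},{"xyz": [-0.12,0.3,0],"dr": [0,0,0.09],"jaw": 0},{"xyz": [-0.15,0.29,0],"dr": [0,0,0.09],"jaw": 0}])

```text
t: 6.72
position: [0.5375, -0.2784, 0.2143]
ee_rot: [-0.0, 0.901, -0.435, 0.002]
contact_force: [2.6, -2.0, -0.9]
finger_gap: 0.0001
```

jog_arm(increments=[{"xyz": [-0.18,0.28,0],"dr": [0,0,0.09],"jaw": 0},{"xyz": [-0.2,0.26,0],"dr": [0,0,0.09],"jaw": 0},{"xyz": [0,0,0],"dr": [0,0,0],"jaw": 0},{"xyz": [0,0,0],"dr": [0,0,0],"jaw": 0}])

```text
t: 7.22
position: [0.525, -0.2623, 0.2136]
ee_rot: [0.0, 0.935, -0.354, 0.0]
contact_force: [0.2, 0.4, -0.1]
finger_gap: 0.0004
```

Run:
```python
from h import *
d=cap('side','d3'); c=cap('wrist','w3')
st=bot.get_state(); print(st['position'],st['contact_force'],st['torque'])
P=np.array([.4415,-.3325])
C=lambda t,r=.108,o=.016:P+r*np.array([np.cos(t),np.sin(t)])-o*np.array([-np.sin(t),np.cos(t)])
print('cmd',C(.85))
p=C(.85)
for t in np.arange(.87,1.55,.02):
    q=C(t); print(round(t,2),((q-p)/.03).round(3)); p=q
```

```text
[ 0.52490875 -0.26230416  0.21329714] [-0.02279786 -0.09813421 -0.05437828] [ 0.04557441 -0.04019974  0.00343599]
cmd [ 0.52479867 -0.26192145]
0.87 [-0.048  0.055]
0.89 [-0.049  0.054]
0.91 [-0.05   0.053]
0.93 [-0.051  0.052]
0.95 [-0.052  0.051]
0.97 [-0.053  0.05 ]
0.99 [-0.054  0.049]
1.01 [-0.055  0.048]
1.03 [-0.056  0.047]
1.05 [-0.057  0.046]
1.07 [-0.058  0.045]
1.09 [-0.058  0.043]
1.11 [-0.059  0.042]
1.13 [-0.06   0.041]
1.15 [-0.061  0.04 ]
1.17 [-0.062  0.039]
1.19 [-0.063  0.037]
1.21 [-0.063  0.036]
1.23 [-0.064  0.035]
1.25 [-0.065  0.033]
1.27 [-0.065  0.032]
1.29 [-0.066  0.031]
1.31 [-0.067  0.03 ]
1.33 [-0.067  0.028]
1.35 [-0.068  0.027]
1.37 [-0.068  0.025]
1.39 [-0.069  0.024]
1.41 [-0.069  0.023]
1.43 [-0.07   0.021]
1.45 [-0.07  0.02]
1.47 [-0.07   0.019]
1.49 [-0.071  0.017]
1.51 [-0.071  0.016]
1.53 [-0.071  0.014]
```

View pics/w3.png

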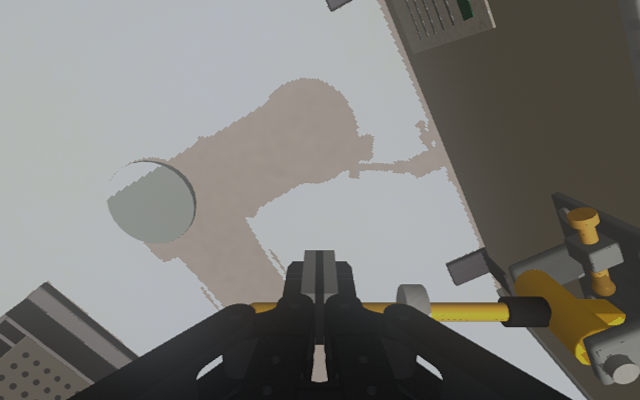

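The wrist view shows the arm at v≈310 with the collar at (412,300). The brass stop screw's tip is at about (600,290), with the hook's yellow tail near (612,318), so there is still clear room (roughly 0.4 rad) before the stop.

jog_arm(increments=[{"xyz": [-0.048,0.055,0],"dr": [0,0,0.02],"jaw": 0},{"xyz": [-0.049,0.054,0],"dr": [0,0,0.02],"jaw": 0},{"xyz": [-0.05,0.053,0],"dr": [0,0,0.02],"jaw": 0},{"xyz": [-0.051,0.052,0],"dr": [0,0,0.02],"jaw": 0},{"xyz": [-0.052,0.051,0],"dr": [0,0,0.02],"jaw": 0},{"xyz": [-0.053,0.05,0],"dr": [0,0,0.02],"jaw": 0},{"xyz": [-0.054,0.049,0],"dr": [0,0,0.02],"jaw": 0}])

```text
t: 8.2
position: [0.514, -0.251, 0.2133]
ee_rot: [0.0, 0.958, -0.287, -0.0]
contact_force: [1.3, -2.5, -1.0]
finger_gap: 0.0001
```

Run:
```python
from h import *
c=cap('wrist','w4'); st=bot.get_state(); print(st['position'],st['contact_force'])
a=cv2.imread('pics/w3.png');b=cv2.imread('pics/w4.png')
cr=lambda i:cv2.resize(i[190:390,480:640],(400,500),interpolation=cv2.INTER_CUBIC)
cv2.imwrite('pics/m3.png',np.hstack([cr(a),cr(b)]))
```

```text
[ 0.51383195 -0.25084716  0.21331809] [ 1.18966855 -1.32346271 -0.17933204]
```

View pics/m3.png

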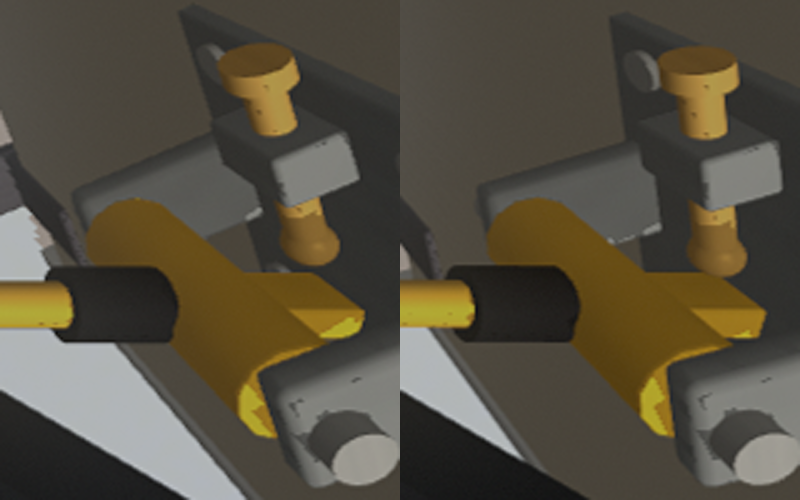

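The montage shows the screw tip closing on the tail, moving about 5 native pixels per 0.14 rad with some 4 or more pixels left. From here I'll feel for the stop.

jog_arm(increments=[{"xyz": [-0.055,0.048,0],"dr": [0,0,0.02],"jaw": 0},{"xyz": [-0.028,0.024,0],"dr": [0,0,0.01],"jaw": 0}])

```text
t: 8.5
position: [0.5116, -0.2488, 0.2133]
ee_rot: [0.0, 0.962, -0.272, 0.0]
contact_force: [0.4, -2.2, -0.8]
finger_gap: 0.0001
```

jog_arm(increments=[{"xyz": [-0.028,0.024,0],"dr": [0,0,0.01],"jaw": 0},{"xyz": [-0.056,0.047,0],"dr": [0,0,0.02],"jaw": 0}])

```text
t: 8.75
position: [0.5091, -0.2468, 0.2133]
ee_rot: [0.0, 0.966, -0.258, 0.0]
contact_force: [1.0, -2.4, -1.3]
finger_gap: -0.0001
```

jog_arm(increments=[{"xyz": [-0.028,0.023,0],"dr": [0,0,0.01],"jaw": 0},{"xyz": [-0.057,0.045,0],"dr": [0,0,0.02],"jaw": 0}])

```text
t: 9.0
position: [0.5065, -0.2448, 0.2133]
ee_rot: [0.0, 0.97, -0.243, 0.0]
contact_force: [1.2, -1.7, -0.7]
finger_gap: 0.0003
```

jog_arm(increments=[{"xyz": [-0.029,0.022,0],"dr": [0,0,0.01],"jaw": 0},{"xyz": [-0.058,0.043,0],"dr": [0,0,0.02],"jaw": 0}])

```text
t: 9.25
position: [0.504, -0.2428, 0.2134]
ee_rot: [0.0, 0.973, -0.229, 0.0]
contact_force: [0.7, -3.0, 0.9]
finger_gap: -0.0001
```

jog_arm(increments=[{"xyz": [-0.03,0.021,0],"dr": [0,0,0.01],"jaw": 0},{"xyz": [-0.06,0.041,0],"dr": [0,0,0.02],"jaw": 0}])

```text
t: 9.5
position: [0.5012, -0.2409, 0.2133]
ee_rot: [0.0, 0.977, -0.214, 0.0]
contact_force: [2.1, -3.5, 0.5]
finger_gap: 0.0003
```

Run:
```python
from h import *
c=cap('wrist','w5'); st=bot.get_state(); print(st['position'],st['contact_force'],st['torque'])
# track screw tip shift by template
T=cv2.imread('pics/w4.png')[208:302,565:630]
for n in ('w3','w4','w5'):
    i=cv2.imread(f'pics/{n}.png'); r=cv2.matchTemplate(i[180:330,520:640],T,cv2.TM_CCOEFF_NORMED); _,m,_,l=cv2.minMaxLoc(r); print(n,m,l[0]+520,l[1]+180)
```

```text
[ 0.50104299 -0.24072315  0.21334575] [ 0.75572228 -2.76943776  0.31897281] [-0.8370824  -0.31996544  0.02029731]
w3 0.7321121096611023 554 206
w4 1.0 565 208
w5 0.739133894443512 575 212
```

jog_arm(increments=[{"xyz": [-0.03,0.02,0],"dr": [0,0,0.01],"jaw": 0},{"xyz": [-0.03,0.019,0],"dr": [0,0,0.01],"jaw": 0}])

```text
t: 9.8
position: [0.4995, -0.2397, 0.2134]
ee_rot: [-0.0, 0.979, -0.205, 0.0]
contact_force: [1.0, -2.4, 0.5]
finger_gap: 0.0001
```

jog_arm(increments=[{"xyz": [-0.03,0.02,0],"dr": [0,0,0.01],"jaw": 0},{"xyz": [-0.06,0.037,0],"dr": [0,0,0.02],"jaw": 0}])

```text
t: 10.05
position: [0.4968, -0.2381, 0.2133]
ee_rot: [0.0, 0.982, -0.19, 0.0]
contact_force: [1.5, -3.2, -0.1]
finger_gap: -0.0001
```

jog_arm(increments=[{"xyz": [-0.032,0.018,0],"dr": [0,0,0.01],"jaw": 0},{"xyz": [-0.062,0.035,0],"dr": [0,0,0.02],"jaw": 0}])

```text
t: 10.3
position: [0.4942, -0.2366, 0.2134]
ee_rot: [0.0, 0.985, -0.175, 0.0]
contact_force: [3.6, -3.3, -1.6]
finger_gap: -0.0001
```

jog_arm(increments=[{"xyz": [-0.032,0.017,0],"dr": [0,0,0.01],"jaw": 0},{"xyz": [0,0,0],"dr": [0,0,0],"jaw": 0}])

```text
t: 10.55
position: [0.4933, -0.2361, 0.2134]
ee_rot: [0.0, 0.985, -0.17, 0.0]
contact_force: [4.0, -4.2, -0.2]
finger_gap: 0.0001
```

Run:
```python
from h import *
for k in range(3):
    c=cap('wrist','w6'); st=bot.get_state(); print(st['position'],st['contact_force'],st['torque'])
```

```text
[ 0.49328778 -0.23610967  0.21339869] [ 2.36824209 -3.95567421 -1.27487869] [-1.37618159 -1.11951302  0.00448762]
[ 0.49325291 -0.23610921  0.2133817 ] [ 3.48660676 -4.05228737 -0.81384787] [-1.37085497 -1.1913893   0.06727305]
[ 0.49324788 -0.23609376  0.21336946] [ 3.6311605  -4.65640324  0.5122253 ] [-1.31846338e+00 -1.16265749e+00 -5.86954851e-04]
```

jog_arm(increments=[{"xyz": [-0.032,0.01,0],"dr": [0,0,0],"jaw": 0},{"xyz": [0,0,0],"dr": [0,0,0],"jaw": 0}])

```text
t: 10.95
position: [0.4926, -0.2358, 0.2134]
ee_rot: [0.0, 0.985, -0.17, 0.001]
contact_force: [4.0, -3.6, -1.5]
finger_gap: -0.0001
```

Run:
```python
from h import *
st=bot.get_state(); print(st['position'],st['contact_force'],st['torque'])
c=cap('wrist','w7'); s=cap('side','d7'); st=bot.get_state(); print(st['position'],st['contact_force'],st['torque'])
```

```text
[ 0.49258453 -0.23583545  0.21343697] [ 3.95796725 -3.631104   -1.52325954] [-1.44813347 -1.43680337  0.01184484]
[ 0.49260866 -0.23585627  0.21342792] [ 4.33158879 -4.76169677 -1.50189196] [-1.47856247 -1.44595181  0.04167591]
```

jog_arm(increments=[{"xyz": [-0.032,0.01,0],"dr": [0,0,0],"jaw": 0},{"xyz": [0,0,0],"dr": [0,0,0],"jaw": 0}])

```text
t: 11.3
position: [0.4919, -0.2356, 0.2135]
ee_rot: [0.0, 0.985, -0.17, 0.001]
contact_force: [5.0, -3.4, -1.4]
finger_gap: 0.0
```

Run:
```python
from h import *
c=cap('wrist','w8'); st=bot.get_state(); print(st['position'],st['contact_force'],st['torque'])
im=c['image'].astype(int)
for n in ('w5','w6','w7','w8'):
    im=pickle.load(open(f'pics/{n}.pkl','rb'))['image'].astype(int)
    m=(im[...,0]>120)&(im[...,0]-im[...,2]>70)&(im[...,1]>80); m[:290]=0;m[330:]=0;m[:,:435]=0;m[:,500:]=0
    v,u=np.nonzero(m); print(n,len(u),np.polyfit(u-465,v,1))
```

```text
[ 0.49188476 -0.23557299  0.21344885] [ 4.80829164 -3.8851101  -1.64138808] [-1.53551449 -1.70114316 -0.03125676]
w5 1094 [6.08243817e-03 3.11905801e+02]
w6 1086 [9.75315400e-03 3.12109226e+02]
w7 1089 [7.73588089e-03 3.11104639e+02]
w8 1077 [-9.64050853e-03  3.10231232e+02]
```

Run:
```python
from h import *
for n in ('w3','w4','w5','w6','w7','w8'):
    c=pickle.load(open(f'pics/{n}.pkl','rb'));im=c['image'].astype(int)
    m=(im[...,0]>110)&(im[...,0]-im[...,2]>60)&(im[...,1]>70); m[:290]=0;m[330:]=0;m[:,500:]=0;m[:,:240]=0
    m[:,290:440]=0
    v,u=np.nonzero(m); p=np.array([onz(c,a,b,.225)[:2] for a,b in zip(u,v)])
    f=cv2.fitLine(p.astype(np.float32),cv2.DIST_HUBER,0,.001,.001).ravel(); r=np.array(f[2:]); a=np.arctan2(f[1],f[0])%np.pi
    print(n,len(u),(u<290).sum(),a,'pin dist',np.cross(f[:2],np.array([.4415,-.3325])-r), 'att',R.from_matrix(att(c)).as_rotvec().round(4))
```

```text
w3 1164 144 0.8168233 pin dist -0.0018590713388459933 att [-0.166   0.3649 -2.2725]
w4 1194 174 0.95668405 pin dist -0.0019914271074696586 att [-0.1863  0.3425 -2.1316]
w5 1191 171 1.1069511 pin dist -0.0018331031765954839 att [-0.2054  0.3187 -1.9837]
w6 1213 193 1.1938903 pin dist -0.0014971810419853807 att [-0.2157  0.304  -1.8957]
w7 1195 175 1.1974508 pin dist -0.0017386658521080095 att [-0.2152  0.3035 -1.8958]
w8 1194 174 1.2070358 pin dist -0.0014263338642403443 att [-0.2147  0.303  -1.8958]<stdin>:8: DeprecationWarning: Arrays of 2-dimensional vectors are deprecated. Use arrays of 3-dimensional vectors instead. (deprecated in NumPy 2.0)
```

jog_arm(increments=[{"xyz": [-0.032,0.012,0],"dr": [0,0,0],"jaw": 0},{"xyz": [-0.032,0.012,0],"dr": [0,0,0],"jaw": 0},{"xyz": [0,0,0],"dr": [0,0,0],"jaw": 0}])

```text
t: 11.72
position: [0.4905, -0.235, 0.2135]
ee_rot: [0.0, 0.985, -0.17, 0.002]
contact_force: [6.3, -5.9, -2.8]
finger_gap: -0.0001
```

Run:
```python
from h import *
for n in ('w9','w9'):
    c=cap('wrist',n);st=bot.get_state(); print(st['position'],st['contact_force'],st['torque'])
```

```text
[ 0.49048912 -0.23502227  0.2135452 ] [ 5.59995806 -4.56068471 -1.2151092 ] [-1.80391812 -2.24953117  0.0442379 ]
[ 0.49048415 -0.23501331  0.21351104] [ 7.52315184 -5.00478139 -1.88485002] [-1.85288755 -2.25066495  0.01588871]
```

jog_arm(increments=[{"xyz": [0.1,-0.04,0],"dr": [0,0,0],"jaw": 0},{"xyz": [0.2,-0.08,0],"dr": [0,0,0],"jaw": 0},{"xyz": [0.3,-0.1,0],"dr": [0,0,0],"jaw": 0},{"xyz": [0.3,0,0.3],"dr": [0,0,0],"jaw": 0},{"xyz": [0,0,0.8],"dr": [0,0,0],"jaw": 0},{"xyz": [0,0,0.8],"dr": [0,0,0],"jaw": 0},{"xyz": [0,0,0.8],"dr": [0,0,0],"jaw": 0},{"xyz": [0,0,0],"dr": [0,0,0],"jaw": 0},{"xyz": [0,0,0],"dr": [0,0,0],"jaw": 0}])

```text
t: 12.95
position: [0.5161, -0.2409, 0.2933]
ee_rot: [-0.0, 0.985, -0.17, -0.001]
contact_force: [-0.6, -0.1, -0.6]
finger_gap: 0.0003
```

Run:
```python
from h import *
c=cap('wrist','w10'); cap('side','d10'); cap('scene','s10'); st=bot.get_state(); print(st['position'],st['contact_force'],st['torque'],st['joint_positions'].round(2))
for n in ('w8','w9','w10'):
    c=pickle.load(open(f'pics/{n}.pkl','rb'));im=c['image'].astype(int)
    m=((im[...,0]>110)&(im[...,0]-im[...,2]>60)&(im[...,1]>70)).astype(np.uint8)
    if n!='w10': m[:290]=0;m[330:]=0;m[:,500:]=0;m[:,:240]=0;m[:,290:440]=0
    nn,l,s,_=cv2.connectedComponentsWithStats(m)
    if n=='w10': print(s[s[:,4]>40])
    v,u=np.nonzero(m)
    if n!='w10':
        p=np.array([onz(c,a,b,.225)[:2] for a,b in zip(u,v)])
        f=cv2.fitLine(p.astype(np.float32),cv2.DIST_HUBER,0,.001,.001).ravel();print(n,np.arctan2(f[1],f[0])%np.pi)
```

```text
[ 0.51585451 -0.24106315  0.29320011] [-0.21262537  0.23030944  1.14729322] [0.02888108 0.00621034 0.05045241] [-0.16  0.29  0.31 -0.   -1.59  1.39]
w8 1.2070358
w9 1.2177006
[[     0      0    640    400 254241]
 [   509    209     16     19    208]
 [   495    245     26     29    336]
 [   270    261     22     15    205]
 [   347    262     32     11    287]
 [   396    262     52     12    555]
 [   483    276      8     20    117]]
```

View pics/w10.png

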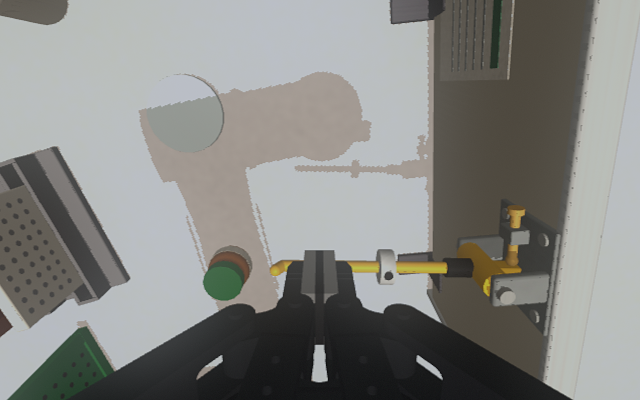

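The wrist view shows the stop screw's tip touching the hook's tail at about (513,262). The arm is clear of the finger, with the collar at (387,265), the lip at (280,267), and the jar standing untouched at (228,275). Next I'll measure the board from close up.

jog_arm(increments=[{"xyz": [-0.15,0.96,0.2],"dr": [0,0,0.03],"jaw": 0},{"xyz": [-0.15,0.96,0.2],"dr": [0,0,0.03],"jaw": 0},{"xyz": [-0.15,0.96,0.2],"dr": [0,0,0.03],"jaw": 0},{"xyz": [-0.15,0.96,0.2],"dr": [0,0,0.03],"jaw": 0},{"xyz": [-0.15,0.96,0.2],"dr": [0,0,0.03],"jaw": 0},{"xyz": [-0.15,0.96,0.2],"dr": [0,0,0.03],"jaw": 0},{"xyz": [-0.15,0.96,0],"dr": [0,0,0.03],"jaw": 30},{"xyz": [-0.15,0.96,0],"dr": [0,0,0.03],"jaw": 55},{"xyz": [-0.15,0.96,0],"dr": [0,0,0.03],"jaw": 55},{"xyz": [-0.15,0.96,0],"dr": [0,0,0.03],"jaw": 55}])

```text
t: 14.35
position: [0.4707, 0.0476, 0.3298]
ee_rot: [0.0, 1.0, -0.021, -0.0]
contact_force: [-0.0, 0.5, 0.4]
finger_gap: 0.0466
```

jog_arm(increments=[{"xyz": [-0.15,0.96,0],"dr": [0,0,0.02],"jaw": 55},{"xyz": [-0.15,0.96,0],"dr": [0,0,0.02],"jaw": 55},{"xyz": [-0.15,0.96,0],"dr": [0,0,0.02],"jaw": 55},{"xyz": [-0.15,0.9,0],"dr": [0,0,0.02],"jaw": 55},{"xyz": [-0.1,0.5,0],"dr": [0,0,0],"jaw": 55},{"xyz": [0,0,0],"dr": [0,0,0],"jaw": 55},{"xyz": [0,0,0],"dr": [0,0,0],"jaw": 55},{"xyz": [0,0,0],"dr": [0,0,0],"jaw": 55}])

```text
t: 15.35
position: [0.4503, 0.1745, 0.3304]
ee_rot: [0.0, 1.0, 0.018, 0.0]
contact_force: [-0.5, -0.1, 0.5]
finger_gap: 0.0468
```

Run:
```python
from h import *
c=cap('wrist','w11'); st=bot.get_state(); print(st['position'],st['ee_rot'],st['contact_force'],st['joint_positions'].round(2),c['eye'])
```

```text
[0.4502504  0.17453109 0.33038583] [6.46381483e-06 9.99835967e-01 1.81117344e-02 6.53978146e-05] [ 0.83284941 -0.00343392 -0.22953339] [ 0.7   0.11  0.18  0.   -1.64  0.91] [0.53042439 0.1781222  0.47277608]
```

View pics/w11.png

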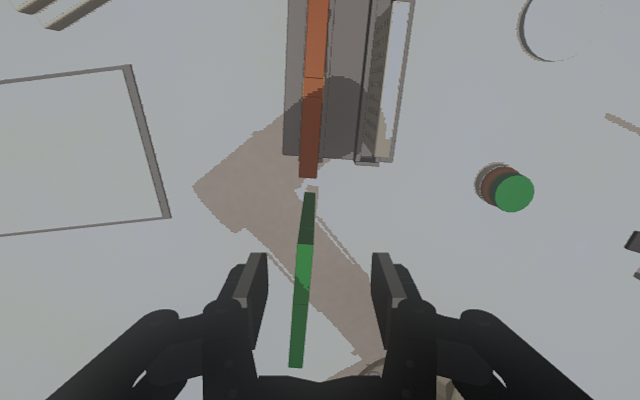

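The wrist view shows the red-brown board's top edge running from (309,177) up to (318,0). The green look-alike stands in line with it from (310,192) to (296,367), and the plate is at (398,80).

Run:
```python
from h import *
c=pickle.load(open('pics/w11.pkl','rb'));im=c['image'].astype(int)
red=(im[...,0]-im[...,1]>35)&(im[...,0]-im[...,2]>35)
for v in (5,30,60,90,120,150,170,176):
    u=np.nonzero(red[v,280:345])[0]+280
    if len(u): print(v,u.min(),u.max(),onz(c,u.min(),v+.5,.182)[:2].round(4),onz(c,u.max()+1,v+.5,.182)[:2].round(4))
vs=np.nonzero(red[:,300:318].sum(1)>8)[0]; print('rows',vs.min(),vs.max(),onz(c,309,vs.max()+1,.182))
g=(im[...,1]-im[...,0]>25)&(im[...,1]-im[...,2]>15); g[:, :280]=0;g[:,330:]=0
v,u=np.nonzero(g); print('green',v.min(),v.max(),onz(c,u[v==v.min()].mean(),v.min(),.17),onz(c,u[v==v.max()].mean(),v.max(),.17))
```

```text
5 308 328 [0.5853 0.1881] [0.5859 0.1725]
30 307 326 [0.5684 0.1884] [0.5689 0.1732]
60 305 324 [0.5471 0.1895] [0.5477 0.1739]
90 303 322 [0.5247 0.1906] [0.5253 0.1746]
120 303 319 [0.5012 0.1901] [0.5017 0.1761]
150 301 316 [0.4764 0.1912] [0.4769 0.1778]
176 300 301 [0.4538 0.1917] [0.4538 0.1899]
rows 0 147 [0.47875152 0.18454595 0.182     ]
green 227 367 [0.40145088 0.19132864 0.17      ] [0.23555464 0.19378653 0.17      ]
```

jog_arm(increments=[{"xyz": [0.56,0.16,0],"dr": [0,0,-0.035],"jaw": 55},{"xyz": [0.56,0.16,0],"dr": [0,0,-0.035],"jaw": 55},{"xyz": [0,0,-0.9],"dr": [0,0,0],"jaw": 55},{"xyz": [0,0,-0.9],"dr": [0,0,0],"jaw": 55},{"xyz": [0,0,-0.9],"dr": [0,0,0],"jaw": 55},{"xyz": [0,0,-0.9],"dr": [0,0,0],"jaw": 55},{"xyz": [0,0,-0.5],"dr": [0,0,0],"jaw": 55},{"xyz": [0,0,0],"dr": [0,0,0],"jaw": 55},{"xyz": [0,0,0],"dr": [0,0,0],"jaw": 55}])

```text
t: 16.52
position: [0.4844, 0.1849, 0.2085]
ee_rot: [-0.0, 1.0, -0.016, 0.001]
contact_force: [0.6, -0.6, 0.6]
finger_gap: 0.0473
```

Run:
```python
from h import *
c=cap('wrist','w12'); st=bot.get_state(); print(st['position'],st['ee_rot'],st['contact_force'],c['eye'])
im=c['image'].astype(int)
red=(im[...,0]-im[...,1]>35)&(im[...,0]-im[...,2]>35)
for v in range(0,330,25):
    u=np.nonzero(red[v,200:440])[0]+200
    if len(u)>3: print(v,u.min(),u.max(),onz(c,u.min(),v+.5,.182)[:2].round(4),onz(c,u.max()+1,v+.5,.182)[:2].round(4))
```

```text
[0.48443864 0.18501797 0.20856403] [-5.30647941e-04  9.99864925e-01 -1.63956221e-02  1.01698741e-03] [ 0.46877133 -0.59640047  0.35176768] [0.56433913 0.18288206 0.35103319]
0 305 340 [0.5988 0.1878] [0.5983 0.1723]
25 305 339 [0.5891 0.1882] [0.5886 0.1729]
50 305 339 [0.579  0.1887] [0.5784 0.173 ]
75 306 338 [0.5684 0.1887] [0.5679 0.1736]
100 306 338 [0.5573 0.1892] [0.5568 0.1738]
125 306 337 [0.5458 0.1898] [0.5453 0.1745]
150 306 337 [0.5338 0.1903] [0.5332 0.1747]
175 306 336 [0.5212 0.1909] [0.5206 0.1754]
200 307 335 [0.5079 0.191 ] [0.5074 0.1761]
225 307 335 [0.4941 0.1916] [0.4936 0.1764]
250 308 334 [0.4795 0.1917] [0.4791 0.1772]
275 308 334 [0.4643 0.1924] [0.4638 0.1775]
```

jog_arm(increments=[{"xyz": [0,-0.02,-0.7],"dr": [0,0,0],"jaw": 55},{"xyz": [0,0,-0.7],"dr": [0,0,0],"jaw": 55},{"xyz": [0,0,-0.6],"dr": [0,0,0],"jaw": 55},{"xyz": [0,0,0],"dr": [0,0,0],"jaw": 30},{"xyz": [0,0,0],"dr": [0,0,0],"jaw": 0},{"xyz": [0,0,0],"dr": [0,0,0],"jaw": 0},{"xyz": [0,0,0],"dr": [0,0,0],"jaw": 0},{"xyz": [0,0,0],"dr": [0,0,0],"jaw": 0}], squeeze=60)

```text
t: 17.58
position: [0.4843, 0.1844, 0.1486]
ee_rot: [-0.0, 1.0, -0.016, 0.001]
contact_force: [-2.5, -0.1, 6.6]
finger_gap: 0.0155
```

jog_arm(increments=[{"xyz": [0,0,0.3],"dr": [0,0,0],"jaw": 0},{"xyz": [0,0,0.4],"dr": [0,0,0],"jaw": 0},{"xyz": [0,0,0.6],"dr": [0,0,0],"jaw": 0},{"xyz": [0,0,0.7],"dr": [0,0,0],"jaw": 0},{"xyz": [0,0,0.8],"dr": [0,0,0],"jaw": 0},{"xyz": [0,0,0.8],"dr": [0,0,0],"jaw": 0},{"xyz": [0,0,0.8],"dr": [0,0,0],"jaw": 0},{"xyz": [0,0,0.8],"dr": [0,0,0],"jaw": 0},{"xyz": [0,0,0.6],"dr": [0,0,0],"jaw": 0},{"xyz": [0,0,0.2],"dr": [0,0,0],"jaw": 0}])

```text
t: 18.82
position: [0.484, 0.1843, 0.3287]
ee_rot: [-0.001, 1.0, -0.016, 0.001]
contact_force: [-0.4, -0.7, -3.8]
finger_gap: 0.015
```

Run:
```python
from h import *
c=cap('wrist','w13'); s=cap('side','d13'); sc=cap('scene','s13'); st=bot.get_state(); print(st['position'],st['ee_rot'],st['contact_force'],st['torque'],st['finger_gap'])
# hook re-measure from w10
w=pickle.load(open('pics/w10.pkl','rb'));im=w['image'].astype(int)
m=((im[...,0]>110)&(im[...,0]-im[...,2]>60)&(im[...,1]>70)); m[:255]=0;m[280:]=0;m[:,460:]=0;m[:,:265]=0
v,u=np.nonzero(m); k=(u>290); p=np.array([onz(w,a+.5,b+.5,.225)[:2] for a,b in zip(u[k],v[k])])
f=cv2.fitLine(p.astype(np.float32),cv2.DIST_HUBER,0,.001,.001).ravel();a=np.arctan2(f[1],f[0])%np.pi;dr=np.array([np.cos(a),np.sin(a)])
print('arm angle',a,'theta',a+.249,'pt',f[2:])
f0=np.array(f[2:],float); t=lambda q:(np.array(q)-f0)@dr
P=np.array([.4415,-.3325]); nrm=np.array([-dr[1],dr[0]]); print('pin off',(P-f0)@nrm)
for nm,(uu,vv) in (('lip end',(271,268)),('collar L',(377,266)),('sleeve L',(447,268)),('sleeve R',(472,268))):
    q=onz(w,uu,vv,.225)[:2]; print(nm,q,t(q)-t(P))
```

```text
[0.48354957 0.18420932 0.32683888] [ 1.72124277e-05  9.99865607e-01 -1.63896585e-02 -3.82906285e-04] [-0.18581794  0.19885224 -3.59349296] [-0.00831476  0.1530587  -0.00895962] 0.015283009674068213
arm angle 1.212134 theta 1.461134 pt [ 0.4600931  -0.28074798]
pin off -0.0007561185156432608
lip end [ 0.48980785 -0.19614599] 0.14463454098538564
collar L [ 0.4668502 -0.2648468] 0.07224671712345498
sleeve L [ 0.44922957 -0.30949354] 0.024255742865291464
sleeve R [ 0.44346368 -0.32559943] 0.007150758879469393
```

Run:
```python
from h import *
s=pickle.load(open('pics/s13.pkl','rb'));d=pickle.load(open('pics/d13.pkl','rb'))
T=np.array([.4836,.1842,.3268]); S=T+[.0447,-.0019,.0134]
for n,c in (('s',s),('d',d)):
    print(n,'slot proj',proj(c,S),'TL',proj(c,S+[-.075,.0,.02]),'TR',proj(c,S+[.075,-.0105,.02]),'BR',proj(c,S+[.075,-.0105,-.15]))
def cr(c,x,y): return cv2.resize(c['image'][y:y+75,x:x+100],(400,300),interpolation=cv2.INTER_CUBIC)[:,:,::-1]
us,vs=map(int,proj(s,S)); ud,vd=map(int,proj(d,S))
print(us-50,vs-30,ud-50,vd-25)
cv2.imwrite('pics/m4.png',np.hstack([cr(s,us-50,vs-30),cr(d,ud-50,vd-25)]))
```

```text
s slot proj (np.float64(406.1225649821299), np.float64(111.8235451916171)) TL (np.float64(389.13057163789244), np.float64(95.84089867729286)) TR (np.float64(423.16959286390545), np.float64(114.89431892178206)) BR (np.float64(415.1418361201098), np.float64(174.7619854815053))
d slot proj (np.float64(301.86781856855816), np.float64(79.9902446539116)) TL (np.float64(275.6247675433088), np.float64(75.8456817735243)) TR (np.float64(327.91393169609773), np.float64(73.0522963110013)) BR (np.float64(327.3127697177249), np.float64(123.08890015755321))
356 81 251 54
```

View pics/m4.png

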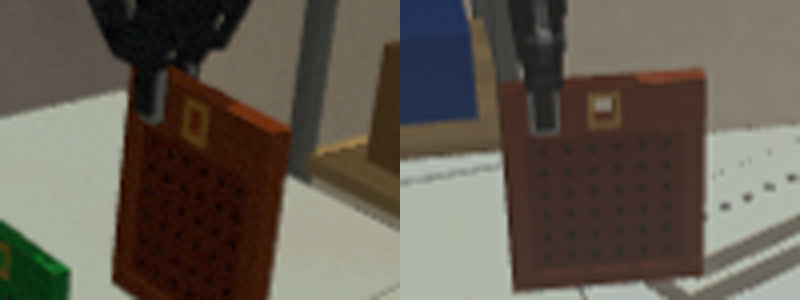

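The montage shows the board upright in the grip with no tilt. The slot appears at about scene (405,112) and side (302,81), within 1.5 px of the prediction.

jog_arm(increments=[{"xyz": [-0.05,-0.5,0],"dr": [0,0,-0.02],"jaw": 0},{"xyz": [-0.05,-0.9,0],"dr": [0,0,-0.03],"jaw": 0},{"xyz": [-0.05,-0.95,0],"dr": [0,0,-0.03],"jaw": 0},{"xyz": [-0.05,-0.95,0],"dr": [0,0,-0.03],"jaw": 0},{"xyz": [-0.05,-0.95,0],"dr": [0,0,-0.03],"jaw": 0},{"xyz": [-0.05,-0.95,0],"dr": [0,0,-0.03],"jaw": 0},{"xyz": [-0.05,-0.95,0],"dr": [0,0,-0.03],"jaw": 0},{"xyz": [-0.05,-0.95,0],"dr": [0,0,-0.03],"jaw": 0},{"xyz": [-0.05,-0.95,0],"dr": [0,0,-0.03],"jaw": 0},{"xyz": [-0.05,-0.95,0],"dr": [0,0,-0.03],"jaw": 0}])

```text
t: 20.23
position: [0.4678, -0.0873, 0.3267]
ee_rot: [0.0, 0.987, -0.162, -0.001]
contact_force: [1.0, 0.9, -3.6]
finger_gap: 0.0152
```

jog_arm(increments=[{"xyz": [-0.05,-0.8,0],"dr": [0,0,-0.02],"jaw": 0},{"xyz": [-0.05,-0.6,-0.4],"dr": [0,0,-0.016],"jaw": 0},{"xyz": [0,-0.3,-0.6],"dr": [0,0,0],"jaw": 0},{"xyz": [0,0,-0.7],"dr": [0,0,0],"jaw": 0},{"xyz": [0,0,-0.7],"dr": [0,0,0],"jaw": 0},{"xyz": [0,0,-0.5],"dr": [0,0,0],"jaw": 0},{"xyz": [0,0,0],"dr": [0,0,0],"jaw": 0},{"xyz": [0,0,0],"dr": [0,0,0],"jaw": 0},{"xyz": [0,0,0],"dr": [0,0,0],"jaw": 0}])

```text
t: 21.35
position: [0.4662, -0.1369, 0.2412]
ee_rot: [-0.0, 0.984, -0.178, 0.001]
contact_force: [-0.5, -0.3, -3.2]
finger_gap: 0.015
```

Run:
```python
from h import *
c=cap('wrist','w14');s=cap('scene','s14');d=cap('side','d14'); st=bot.get_state(); print(st['position'],st['ee_rot'],st['contact_force'],st['torque'],st['joint_positions'].round(2))
x=st['ee_rot']; M=R.from_quat([x[1],x[2],x[3],x[0]]).as_matrix(); print('tool x,y',M[:,0],M[:,1])
S=st['position']+.0447*M[:,0]+[0,0,.0134]
dr=np.array([.3511,.9363]);q=(S[:2]-[.4601,-.28075]); print('slot',S,'r',q@dr+.055,'lateral',q@[-dr[1],dr[0]],'tool y ang',np.arctan2(M[1,1],M[0,1])%np.pi)
u,v=map(int,proj(s,S)); a=cv2.resize(s['image'][v-45:v+30,u-70:u+30],(400,300),interpolation=cv2.INTER_CUBIC)
u2,v2=map(int,proj(d,S)); b=cv2.resize(d['image'][v2-45:v2+30,u2-50:u2+50],(400,300),interpolation=cv2.INTER_CUBIC)
print(u-70,v-45,u2-50,v2-45)
m=np.zeros((600,800,3),np.uint8); m[:300,:400]=a;m[:300,400:]=b; m[300:,:480]=cv2.resize(c['image'],(480,300),interpolation=cv2.INTER_AREA)
cv2.imwrite('pics/m5.png',m[:,:,::-1])
```

```text
[ 0.46595213 -0.13682815  0.24071724] [-6.18040741e-05  9.83957342e-01 -1.78403413e-01  4.08894795e-04] [ 0.48069364 -0.66456241 -2.78469434] [0.02569092 0.13088382 0.01979297] [ 0.04  0.12 -0.03  0.   -1.41  1.17]
tool x,y [ 9.36344110e-01 -3.51082747e-01  7.82617957e-04] [-3.51082646e-01 -9.36344437e-01 -2.67521599e-04]
slot [ 0.50780671 -0.15252155  0.25415222] r 0.19181012825609464 lateral 0.0003532180589583961 tool y ang 1.2120692128295851
220 122 266 131
```

View pics/m5.png

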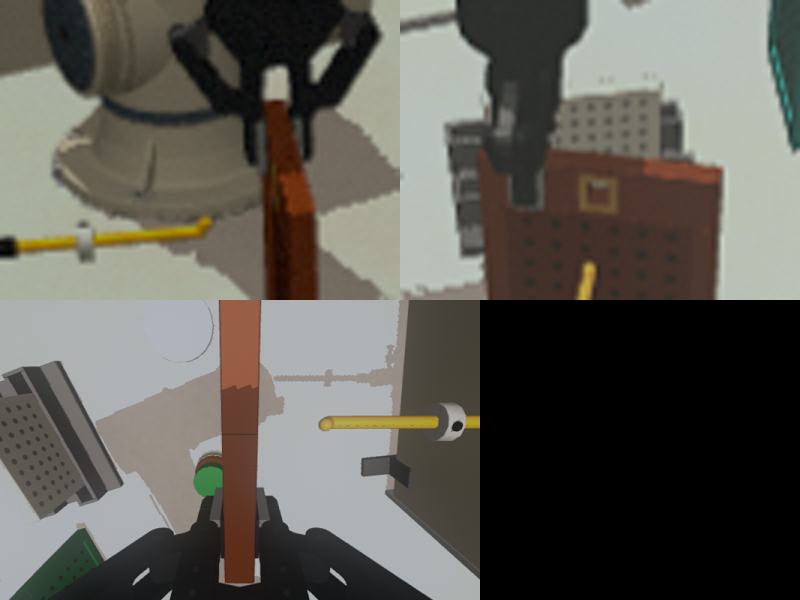

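The montage shows the board in front of the lip with the slot directly in line, both in the side view (slot (315.5,179), lip top (313,196.5)) and in the wrist view. I'll compare the heights by projecting both into the side image.

Run:
```python
from h import *
d=pickle.load(open('pics/d14.pkl','rb'));c=pickle.load(open('pics/w14.pkl','rb'))
dr=np.array([.3511,.9363]); S=np.array([.5078,-.1525,.2542]); F=S-np.r_[dr,0]*.008
print('slot face proj',proj(d,F),'brass TL/BR +-',proj(d,F+[0,0,.009]),proj(d,F-[0,0,.009]))
ax=lambda r,z:np.r_[np.array([.4601,-.28075])+(r-.055)*dr,z]
print('lip top',proj(d,ax(.138,.235)),'lip end',proj(d,ax(.144,.231)))
im=d['image'].astype(int)
# inner light opening of slot and brass box
b=im[170:190,300:330]; 
m=(b[...,0]-b[...,2]>25)&(b[...,1]-b[...,2]>12)&(b[...,1]<200); 
for r in range(20): print(170+r,''.join('#' if x else '.' for x in m[r]),b[r,10:22,1])
y=(im[...,0]>130)&(im[...,0]-im[...,2]>80); v,u=np.nonzero(y[185:215,300:330]); print('yellow',(v+185).min(),u[v==v.min()]+300, [(v0+185,(u[v==v0]+300).mean()) for v0 in np.unique(v)[:8]])
# wrist: arm axis & board seam
g=c['image'][:,:,1].astype(int); print('seam',[(k,g[k,318]) for k in range(170,186)])
im=c['image'].astype(int); red=(im[...,0]-im[...,1]>35)&(im[...,0]-im[...,2]>35); red[:,360:]=0
yy=(im[...,0]>110)&(im[...,0]-im[...,2]>60)&(im[...,1]>100); yy[:, :400]=0; yy[:,580:]=0; v,u=np.nonzero(yy); print('arm px',np.polyfit(u-435,v,1),u.min())
p=np.array([onz(c,a+.5,b+.5,.225)[:2] for a,b in zip(u,v) if a>450]); f=cv2.fitLine(p.astype(np.float32),cv2.DIST_HUBER,0,.001,.001).ravel(); a=np.arctan2(f[1],f[0])%np.pi
print('arm',a,'lateral of slot',(S[:2]-f[2:])@[-np.sin(a),np.cos(a)],(f[2:]-np.array([.4601,-.28075]))@[-dr[1],dr[0]])
q=onz(c,318,178,.274); print('seam along tool x from TCP',(q-[.46595,-.1368,0])[:2]@[.936,-.351])
```

```text
slot face proj (np.float64(315.93737518157724), np.float64(178.62382320263075)) brass TL/BR +- (np.float64(315.9072062050482), np.float64(175.822250550205)) (np.float64(315.9671887381832), np.float64(181.39239060095252))
lip top (np.float64(312.8696276064349), np.float64(196.92302296078668)) lip end (np.float64(313.33121192868686), np.float64(196.46098098064343))
170 ......................##...### [55 55 55 54 56 55 55 54 56 61 62 64]
171 ..........................#### [57 57 57 56 56 56 56 57 56 56 57 56]
172 ...........................### [56 56 56 56 56 56 57 57 56 58 56 57]
173 ...........................### [55 55 53 52 54 54 54 56 52 57 57 57]
174 ...........####............### [58 65 65 65 60 55 55 55 50 55 56 56]
175 ..........##########.......... [64 82 81 83 77 73 73 73 70 70 59 53]
176 ..........###########......... [ 64  86  80  77  96  97 100  93  85  85  66  54]
177 ..........###....####......... [65 86 72 55 87 91 97 85 79 83 65 54]
178 ..........###..#..###......... [65 87 75 47 56 62 63 61 74 84 65 52]
179 ..........###....####......... [65 87 77 50 56 55 55 57 74 85
[... 861 characters left out ...]
4(313.0)), (np.int64(200), np.float64(313.0)), (np.int64(201), np.float64(312.5)), (np.int64(202), np.float64(312.0)), (np.int64(203), np.float64(312.0)), (np.int64(204), np.float64(312.0))]
seam [(170, np.int64(61)), (171, np.int64(62)), (172, np.int64(61)), (173, np.int64(62)), (174, np.int64(61)), (175, np.int64(62)), (176, np.int64(61)), (177, np.int64(60)), (178, np.int64(56)), (179, np.int64(50)), (180, np.int64(62)), (181, np.int64(62)), (182, np.int64(62)), (183, np.int64(61)), (184, np.int64(61)), (185, np.int64(62))]
arm px [-1.27724742e-02  1.63758718e+02] 426
arm 1.211915 lateral of slot 0.00044006058436372314 -6.188234637497826e-05
seam along tool x from TCP 0.051002097943362606
```

jog_arm(increments=[{"xyz": [0.02,-0.01,-0.4],"dr": [0,0,0],"jaw": 0},{"xyz": [0,0,-0.44],"dr": [0,0,0],"jaw": 0},{"xyz": [-0.082,-0.218,0],"dr": [0,0,0],"jaw": 0},{"xyz": [-0.082,-0.218,0],"dr": [0,0,0],"jaw": 0},{"xyz": [-0.082,-0.218,0],"dr": [0,0,0],"jaw": 0},{"xyz": [-0.082,-0.218,0],"dr": [0,0,0],"jaw": 0},{"xyz": [-0.082,-0.218,0],"dr": [0,0,0],"jaw": 0},{"xyz": [0,0,0],"dr": [0,0,0],"jaw": 0}])

```text
t: 22.5
position: [0.4539, -0.1703, 0.2152]
ee_rot: [0.0, 0.984, -0.179, 0.0]
contact_force: [0.2, 0.2, -3.3]
finger_gap: 0.0154
```

```bash
cat > chk.py <<'E'
from h import *
import sys
if len(sys.argv)>1:
    for n in ('wrist','scene','side'): cap(n,n+sys.argv[1])
st=bot.get_state(); print(st['t'],st['position'],st['contact_force'].round(2),st['torque'].round(3),st['finger_gap'])
x=st['ee_rot']; M=R.from_quat([x[1],x[2],x[3],x[0]]).as_matrix(); S=st['position']+.044*M[:,0]+[0,0,.0134]
dr=np.array([.3511,.9363]);q=(S[:2]-[.4601,-.28075]); print('slot',S,'r',q@dr+.055,'lat',q@[-dr[1],dr[0]],np.arctan2(M[1,1],M[0,1])%np.pi)
E
python3 chk.py 15
```

```text
22.65 [ 0.45410623 -0.16976736  0.21510502] [ 0.22  0.16 -2.65] [0.008 0.141 0.039] 0.015061244708680468
slot [ 0.49530385 -0.18521908  0.22850878] r 0.1568056760910628 lat 0.0005795395309600923 1.2119701334950965
```

jog_arm(increments=[{"xyz": [-0.035,-0.094,0],"dr": [0,0,0],"jaw": 0},{"xyz": [-0.035,-0.094,0],"dr": [0,0,0],"jaw": 0},{"xyz": [-0.035,-0.094,0],"dr": [0,0,0],"jaw": 0}])

```text
t: 23.02
position: [0.4508, -0.1785, 0.2151]
ee_rot: [0.0, 0.984, -0.178, 0.0]
contact_force: [0.5, 0.1, -3.0]
finger_gap: 0.0152
```

```bash
python3 chk.py
```

```text
23.025 [ 0.45084994 -0.17846301  0.2150957 ] [ 0.46  0.12 -3.04] [-0.026  0.124 -0.009] 0.01515779955880937
slot [ 0.49204969 -0.19390904  0.22849752] r 0.1475267255635934 lat 0.0005753620589545975 1.2121081503964108
```

jog_arm(increments=[{"xyz": [-0.035,-0.094,0],"dr": [0,0,0],"jaw": 0},{"xyz": [-0.035,-0.094,0],"dr": [0,0,0],"jaw": 0},{"xyz": [-0.035,-0.094,0],"dr": [0,0,0],"jaw": 0},{"xyz": [-0.035,-0.094,0],"dr": [0,0,0],"jaw": 0}])

```text
t: 23.52
position: [0.4466, -0.1898, 0.2151]
ee_rot: [0.0, 0.984, -0.178, -0.0]
contact_force: [0.3, 0.1, -3.2]
finger_gap: 0.0155
```

```bash
python3 chk.py
```

```text
23.525 [ 0.44660909 -0.18978984  0.21509272] [ 0.28  0.14 -3.21] [ 0.006  0.092 -0.028] 0.015473333545959521
slot [ 0.48780608 -0.20524323  0.22849277] r 0.13542459134816814 lat 0.0005692194042208019 1.2119295254377254
```

jog_arm(increments=[{"xyz": [-0.035,-0.094,0],"dr": [0,0,0],"jaw": 0},{"xyz": [-0.035,-0.094,0],"dr": [0,0,0],"jaw": 0},{"xyz": [-0.035,-0.094,0],"dr": [0,0,0],"jaw": 0},{"xyz": [-0.035,-0.094,0],"dr": [0,0,0],"jaw": 0},{"xyz": [-0.035,-0.094,0],"dr": [0,0,0],"jaw": 0},{"xyz": [-0.035,-0.094,0],"dr": [0,0,0],"jaw": 0},{"xyz": [0,0,0],"dr": [0,0,0],"jaw": 0}])

```text
t: 24.4
position: [0.4403, -0.2067, 0.2151]
ee_rot: [0.0, 0.984, -0.179, -0.0]
contact_force: [-0.7, -0.0, -3.5]
finger_gap: 0.0158
```

```bash
python3 chk.py 16
```

```text
24.55 [ 0.44042776 -0.20645863  0.21509021] [-0.17 -0.3  -2.83] [-0.007  0.105 -0.01 ] 0.015368617114798599
slot [ 0.48162604 -0.22190859  0.22849174] r 0.11765100622093375 lat 0.0005043845238389758 1.2120129324268958
```

jog_arm(increments=[{"xyz": [0,0,-0.1],"dr": [0,0,0],"jaw": 0},{"xyz": [0,0,-0.1],"dr": [0,0,0],"jaw": 0},{"xyz": [-0.035,-0.094,0],"dr": [0,0,0],"jaw": 0},{"xyz": [-0.047,-0.125,0],"dr": [0,0,0],"jaw": 0},{"xyz": [-0.047,-0.125,0],"dr": [0,0,0],"jaw": 0},{"xyz": [-0.047,-0.125,0],"dr": [0,0,0],"jaw": 0},{"xyz": [-0.047,-0.125,0],"dr": [0,0,0],"jaw": 0},{"xyz": [-0.047,-0.125,0],"dr": [0,0,0],"jaw": 0},{"xyz": [-0.035,-0.094,0],"dr": [0,0,0],"jaw": 0}])

```text
t: 25.68
position: [0.4311, -0.2312, 0.2091]
ee_rot: [0.0, 0.984, -0.178, -0.0]
contact_force: [-0.3, 0.1, -2.8]
finger_gap: 0.0153
```

```bash
python3 chk.py
```

```text
25.675 [ 0.43112305 -0.23115604  0.20907524] [-0.34  0.09 -2.81] [0.077 0.13  0.005] 0.015303251075684697
slot [ 0.47231949 -0.2466109   0.22247292] r 0.09125470248440612 lat 0.0005451277383549565 1.2118938214533255
```

jog_arm(increments=[{"xyz": [-0.035,-0.094,0],"dr": [0,0,0],"jaw": 0},{"xyz": [-0.035,-0.094,0],"dr": [0,0,0],"jaw": 0},{"xyz": [-0.024,-0.062,0],"dr": [0,0,0],"jaw": 0},{"xyz": [-0.024,-0.062,0],"dr": [0,0,0],"jaw": 0},{"xyz": [0,0,0],"dr": [0,0,0],"jaw": 0}])

```text
t: 26.3
position: [0.4277, -0.2403, 0.2091]
ee_rot: [0.0, 0.984, -0.178, -0.0]
contact_force: [-0.4, -0.2, -3.2]
finger_gap: 0.0154
```

```bash
python3 chk.py
```

```text
26.3 [ 0.42765239 -0.24034307  0.20908154] [-0.41 -0.15 -3.2 ] [-0.036  0.155  0.062] 0.015436433865229108
slot [ 0.46884875 -0.25579817  0.22248147] r 0.08143408703495053 lat 0.0005691365867126017 1.2118881975606568
```

jog_arm(increments=[{"xyz": [-0.012,-0.031,0],"dr": [0,0,0],"jaw": 0},{"xyz": [-0.012,-0.031,0],"dr": [0,0,0],"jaw": 0},{"xyz": [0,0,0],"dr": [0,0,0],"jaw": 0}])

```text
t: 26.68
position: [0.427, -0.2422, 0.2091]
ee_rot: [0.0, 0.984, -0.178, 0.0]
contact_force: [0.7, -0.0, -2.5]
finger_gap: 0.0152
```

```bash
python3 chk.py
```

```text
26.675 [ 0.42695897 -0.24215146  0.20908505] [ 0.69 -0.02 -2.45] [ 0.011  0.117 -0.03 ] 0.015175463577512196
slot [ 0.46815594 -0.25760493  0.22248521] r 0.07949916872420482 lat 0.0005834562077355219 1.2119276086605981
```

jog_arm(increments=[{"xyz": [-0.012,-0.031,0],"dr": [0,0,0],"jaw": 0},{"xyz": [-0.012,-0.031,0],"dr": [0,0,0],"jaw": 0},{"xyz": [-0.012,-0.031,0],"dr": [0,0,0],"jaw": 0},{"xyz": [0,0,0],"dr": [0,0,0],"jaw": 0}])

```text
t: 27.18
position: [0.427, -0.2428, 0.2089]
ee_rot: [-0.002, 0.984, -0.178, 0.001]
contact_force: [2.3, 9.1, -1.7]
finger_gap: 0.0152
```

```bash
python3 chk.py
```

```text
27.175 [ 0.42695904 -0.24278021  0.2089335 ] [ 2.29  9.13 -1.72] [ 3.293 -0.785  0.353] 0.015186260001075655
slot [ 0.46817852 -0.2581735   0.22236782] r 0.07897473954977177 lat 0.00036269341615521086 1.2133912351071634
```

jog_arm(increments=[{"xyz": [0.02,0.053,0],"dr": [0,0,0],"jaw": 0},{"xyz": [0,0,-0.035],"dr": [0,0,0],"jaw": 0},{"xyz": [0,0,-0.035],"dr": [0,0,0],"jaw": 0},{"xyz": [0,0,0],"dr": [0,0,0],"jaw": 0}])

```text
t: 27.68
position: [0.4274, -0.2427, 0.2074]
ee_rot: [-0.001, 0.984, -0.178, 0.001]
contact_force: [1.4, 5.8, 0.1]
finger_gap: 0.0157
```

```bash
python3 chk.py 17
```

```text
27.825 [ 0.4273405  -0.2427211   0.20737078] [ 1.44  5.79 -0.72] [ 1.941 -0.604  0.262] 0.015149123582410285
slot [ 0.46854894 -0.25814376  0.22084657] r 0.07913264764811367 lat 2.6306857061935557e-05 1.212677535328803
```

jog_arm(increments=[{"xyz": [0.01,0.028,0],"dr": [0,0,0],"jaw": 0},{"xyz": [0,0,-0.02],"dr": [0,0,0],"jaw": 0},{"xyz": [0,0,0],"dr": [0,0,0],"jaw": 0}])

```text
t: 28.2
position: [0.4271, -0.2425, 0.2066]
ee_rot: [-0.0, 0.984, -0.178, 0.0]
contact_force: [2.1, 2.9, -0.1]
finger_gap: 0.0152
```

```bash
python3 chk.py
```

```text
28.2 [ 0.42709887 -0.24253003  0.20657959] [ 2.12  2.95 -0.08] [ 1.145 -0.642  0.161] 0.015179606896870137
slot [ 0.4682978  -0.25797824  0.22001666] r 0.07919944790108963 lat 0.00031956540685150556 1.2120554114981992
```

jog_arm(increments=[{"xyz": [0,0,0],"dr": [0,0,0],"jaw": 20},{"xyz": [0,0,0],"dr": [0,0,0],"jaw": 25},{"xyz": [0,0,0],"dr": [0,0,0],"jaw": 32},{"xyz": [0,0,0],"dr": [0,0,0],"jaw": 40},{"xyz": [0,0,0],"dr": [0,0,0],"jaw": 40},{"xyz": [0,0,0],"dr": [0,0,0],"jaw": 40}])

```text
t: 28.95
position: [0.4268, -0.2425, 0.2064]
ee_rot: [0.0, 0.984, -0.178, -0.0]
contact_force: [-0.6, -0.1, 0.2]
finger_gap: 0.0345
```

```bash
python3 chk.py 18
python3 - <<'E'
from h import *
im=pickle.load(open('pics/wrist18.pkl','rb')); c=im;im=c['image'].astype(int)
red=(im[...,0]-im[...,1]>35)&(im[...,0]-im[...,2]>35)
for v in range(0,340,40):
    u=np.nonzero(red[v,200:440])[0]+200
    if len(u)>3: print(v,u.min(),u.max())
E
```

```text
29.1 [ 0.42681371 -0.24246737  0.20639683] [-0.12  0.27  0.08] [-0.028 -0.03  -0.072] 0.03429534434545808
slot [ 0.46801213 -0.25791697  0.21979747] r 0.07915651336330129 lat 0.0006085504818061013 1.2120216115770386
0 291 346
40 292 345
80 292 344
120 294 343
160 295 342
200 295 342
240 297 340
280 298 339
320 299 338
```

jog_arm(increments=[{"xyz": [0,0,0.2],"dr": [0,0,0],"jaw": 40},{"xyz": [0,0,0.4],"dr": [0,0,0],"jaw": 40},{"xyz": [0,0,0.7],"dr": [0,0,0],"jaw": 40},{"xyz": [0,0,0.8],"dr": [0,0,0],"jaw": 40},{"xyz": [0,0,0.8],"dr": [0,0,0],"jaw": 40},{"xyz": [0,0,0.8],"dr": [0,0,0],"jaw": 40},{"xyz": [0,0,0],"dr": [0,0,0],"jaw": 40},{"xyz": [0,0,0],"dr": [0,0,0],"jaw": 40}])

```text
t: 30.1
position: [0.4267, -0.2423, 0.3173]
ee_rot: [-0.0, 0.984, -0.178, -0.0]
contact_force: [0.1, 0.8, -0.2]
finger_gap: 0.0343
```

```bash
python3 chk.py 19
python3 - <<'E'
from h import *
I=lambda n:cv2.imread(f'pics/{n}19.png'); w,s,d=I('wrist'),I('scene'),I('side')
m=np.zeros((600,800,3),np.uint8)
m[:300,:480]=cv2.resize(w,(480,300),interpolation=cv2.INTER_AREA)
m[:300,480:]=cv2.resize(s[140:290,170:330],(320,300),interpolation=cv2.INTER_CUBIC)
m[300:,:400]=cv2.resize(d[160:280,250:410],(400,300),interpolation=cv2.INTER_CUBIC)
m[300:550,400:]=cv2.resize(s,(400,250),interpolation=cv2.INTER_AREA)
cv2.imwrite('pics/m6.png',m)
E
```

```text
30.25 [ 0.4265115  -0.24233419  0.31671933] [ 0.69 -0.68  0.94] [-0.038  0.024 -0.001] 0.034243414495995626
slot [ 0.46770984 -0.25778386  0.33005633] r 0.07917500737514259 lat 0.0009383173855984717 1.2120193597333822
```

View pics/m6.png

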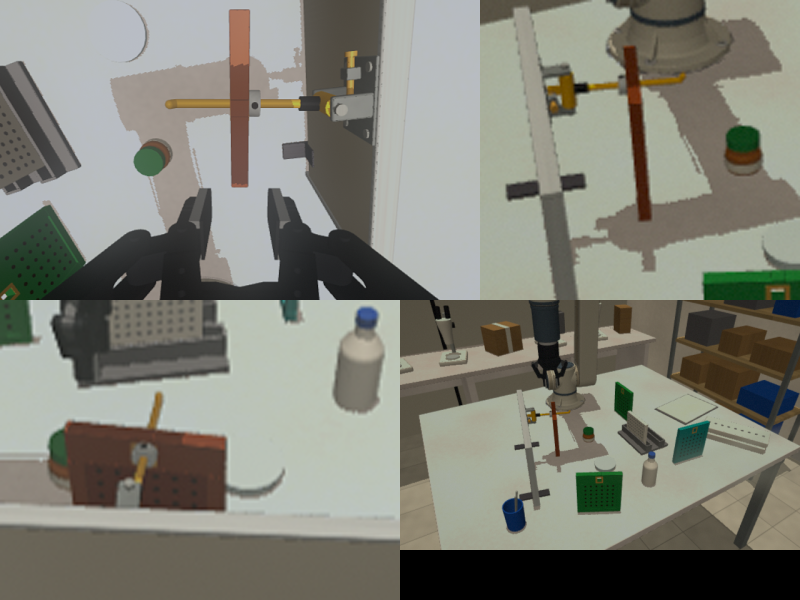

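The final view shows the board hanging on the arm against the collar at about (250,103), with the hook still against the screw at (350,78) and everything else in place. One last numerical check of the hook angle, then I'll hand in.

Run:
```python
from h import *
c=pickle.load(open('pics/wrist19.pkl','rb'));im=c['image'].astype(int)
y=(im[...,0]>110)&(im[...,0]-im[...,2]>60)&(im[...,1]>90); y[:125]=0;y[152:]=0;y[:,400:]=0;y[:,240:345]=0
v,u=np.nonzero(y); k=(u>245)|(u<300); p=np.array([onz(c,a+.5,b+.5,.225)[:2] for a,b in zip(u,v) if a>240])
f=cv2.fitLine(p.astype(np.float32),cv2.DIST_HUBER,0,.001,.001).ravel(); print(len(p),'arm',np.arctan2(f[1],f[0])%np.pi)
dr=np.array([.3511,.9363]); r=lambda q:(q[:2]-[.4601,-.28075])@dr+.055
red=(im[...,0]-im[...,1]>35)&(im[...,0]-im[...,2]>35)
for vv in (30,80,130,180,230):
    x=np.nonzero(red[vv,280:350])[0]+280
    if len(x): print(vv,'top edge r',r(onz(c,x.min(),vv+.5,.24)),r(onz(c,x.max()+1,vv+.5,.24)))
print('row138',[tuple(map(int,im[138,k])) for k in range(326,350,2)])
print(bot.hand_in())
```

```text
574 arm 1.2106603
30 top edge r 0.08711131151818638 0.07161611087772385
80 top edge r 0.08685553816230046 0.07189365248986301
130 top edge r 0.08657687526827493 0.07219603074203876
180 top edge r 0.0862721062807136 0.07187216702346047
row138 [(114, 76, 62), (114, 75, 61), (113, 74, 60), (132, 119, 111), (148, 146, 141), (72, 69, 67), (63, 60, 59), (63, 60, 59), (62, 59, 58), (134, 132, 128), (145, 145, 142), (174, 137, 61)]
the job is handed in; nothing more can be done
None
```

The job is handed in, at about 30 s of the 72 s allowed. The board now hangs on the hook against the collar. I have no verdict back, only my own checks below.

- **Hook:** I swung it outward to its stop and felt for it by force. The force rose to about 8 N at 108 mm from the pin, about 9 N at 100 mm, which is below the 12 N strain limit. The force climbed gradually, not sharply, and the hook was still turning slightly as it rose. I took this as the stop giving a little. The screw looks to be touching the hook's tail in the wrist picture. The arm's direction in the world read 1.218 rad while pushed, 1.212 after release and 1.211 at the end. That puts the swing angle at about 1.46 rad.
- **Board:** I lifted it from the rack and passed the slot over the lip with no contact force showing at the checks along the way. I slid it back until it met the collar at about 9.4 N, eased off and lowered it. The wrist then carried no weight, and the slot height read 0.220 m, exactly what it should be hanging. Then I opened the fingers and lifted clear.
- **Last check:** The board's inner face lies at about 72 mm from the pivot and the collar's outer face at about 72 mm, so they are touching within measuring accuracy (1–2 mm). The robot is about 80 mm clear above.
- **Other items:** The plate, jar, dish, bottle and look-alike boards look unmoved in the last pictures. I judged that by eye, not by measurement.
- **Small disagreements:** The slot's place in the side camera differed by 1–2 mm from the grip-based prediction, and two camera rays missed each other by up to 5 mm at the first far sighting. Closer views settled both.

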